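Sweep the roll ends into the crumb pan

ROBOT

A 6-joint arm with a two-finger parallel gripper is mounted at the origin on the work surface. World frame = base frame: x ahead of the robot, y to its left, z up, the work surface at z = 0. Lengths are in m, angles in rad, forces in N, time in s.
With the tool pointing down it reaches from about 0.35 to 0.975 m from the base axis. Payload 4.9 kg.
Tool frame: the origin (TCP) lies at the very end of the fingers, on their centre line; the grasp point (between the pads) lies 19 mm behind it; z points along the fingers, y is the line along which they close (so a half turn about z gives the same grasp; the last joint's range is limited). The gripper opens to 85 mm and grips with 20 to 120 N. Pads are 22 mm wide; open, the fingers measure 114 mm over their backs; the gripper's body (76 mm by 85 mm) begins 54 mm behind the grasp point. The pads swing forward as they close: fully open they stand 13 mm farther back than shut.
Start: joints at [1.084, 0.053, 1.613, -0, 1.476, -0.119], TCP at [0.225, 0.583, 0.231] pointing down, gripper open.
Joint ranges: [-3.01, 3.01], [-1.01, 2.22], [0.06, 2.58], [-1.02, 4.17], [0.09, 2.62], [-3.14, 3.14]. Speed limits (rad/s): [2.57, 2.57, 3.14, 3.14, 3.14, 3.14].

INTERFACE

Orientations are given as a unit quaternion [w, x, y, z].
In Python, from plant import manip gives the robot as it stands.
- The arm moves only by the tool send_rows, never from a script. Its argument "increments" is a list of rows, each an object of numbers: "claw": the closure, from -1 (fully open) to 1 (shut); "dx", "dy", "dz": the shift along the tool's x, y, z in units of 0.5 m (1.0 is 0.5 m); "yaw": the turn about the tool's z in units of 1.5 rad (1.0 is 1.5 rad). A call has 1 to 20 rows; each row is the pose to reach, as a shift and turn from the pose commanded when the call began, along the tool's axes at that moment; what a row does not reach only later rows make up. A row lasts 1/8 s, in which the tool goes at most 62.5 mm and 10.7 degrees, less where a joint would pass 70% of its speed; a pose out of reach is approached as far as the arm can. A call with a number of a shift or a turn outside -1 to 1 is refused whole. A call with a gripper value outside its range is refused whole. The fingers move at their own pace and stop on an object; the grip force is fixed at half the most. Time passes only in rows, so rows that repeat a pose let the fingers close. It gives the time, the measured TCP pose, the force, the opening and the grip force at its end, in the units of the state.
- manip.state(): the state, without advancing time (a new reading comes with each control period).
- manip.grab_frame(name): name is "side" or "top" or "wrist"; returns the picture (480x640x3 uint8, red, green, blue); there is no depth.
- manip.camera_params(name): a dict with "camera_matrix" (3x3 intrinsics, pixels), "extrinsics" (4x4, takes a point from world to camera coordinates); the wrist camera has in their place "tool_from_camera" (4x4, takes a point from camera to tool coordinates, whose origin is the TCP and whose axes are the flange's). Camera axes: x right, y down, z forward; pixel columns grow to the right and rows downward; lengths in m; the calibration is good to about 2 mm. A picture is of the moment at which its call begins: read the wrist's pose just before it. camera_params takes no time and is no camera call.
- manip.job_done(): hands the job in; it is judged then, once.
The state is a dict: "time": time; "joint_pos": joint angles; "joint_vel": joint speeds; "joint_efforts": joint torques, N m; "tool_pos": TCP position; "tool_rot": TCP orientation; "contact_force": force on the tool from outside, world axes, zero at the start; "ft_torque": the same for the moment, N m; "gripper_width": opening from 0.0 (shut) to 1.0 (fully open); "grasp_force": force on a finger pad.
Only numpy, scipy, OpenCV 4.12 (cv2) and the standard library are available. Lean on these libraries where they do the work, as an engineer would, in place of code of your own. Each camera call takes 0.05 s, during which the arm holds its last target. There are 200 camera calls.

TASK

Clear the bench: gently sweep the three cut-off roll ends along the table through the open side of the crumb pan, until each lies wholly inside it. Only push them with the fingertips - never pinch, lift, crush or flick them - and leave the round bun, the ring cutter, the whole roll and the jar where they stand.

Things in the scene. Friction and masses are not known exactly. Their poses are not given: they have to be found in the camera images.
- crumb_pan: Bare metal pan fixed to the table: walls 30 mm high, 4 mm thick on three sides of a 250 (own x) x 160 mm (own y) footprint. Origin: footprint centre, on the table. Open at own y = +80 mm, facing roughly to the robot's left (+y). Inner faces: back y = -76, sides x = +-121 mm. Floor sheet under 1 mm, no step.
- end1: One of three alike crisp roll ends (cut-off heels of finger rolls, brown crust, about 22 g, sliding, not rolling): D-shaped in plan, 42 x 44 mm, 24.5 mm high. Origin: centre of the flat underside, on the table; z up; round end (radius 22 mm about the origin) to own +x, flat pale cut face 20 mm to own -x. The cutter and the ends share four places at random.
- end2: Second of three alike crisp roll ends (cut-off heels of finger rolls, brown crust, about 22 g, sliding, not rolling): D-shaped in plan, 42 x 44 mm, 24.5 mm high. Origin: centre of the flat underside, on the table; z up; round end (radius 22 mm about the origin) to own +x, flat pale cut face 20 mm to own -x. The cutter and the ends share four places at random.
- end3: Third of three alike crisp roll ends (cut-off heels of finger rolls, brown crust, about 22 g, sliding, not rolling): D-shaped in plan, 42 x 44 mm, 24.5 mm high. Origin: centre of the flat underside, on the table; z up; round end (radius 22 mm about the origin) to own +x, flat pale cut face 20 mm to own -x. The cutter and the ends share four places at random.
- cutter: Steel ring cutter, an upright open ring 60 mm in diameter, 40 mm high, 90 g, loose, among the roll ends; leave it. Origin: centre of its underside.
- bun: Whole round bun, a brown dome 58 mm in diameter, 37 mm high, 50 g, loose, among the roll ends; leave it. Origin: centre of its underside.
- whole_roll: Whole finger roll, 130 mm long (own x), 42 mm wide, 34 mm high, loose, lying towards the robot on its left; leave it. Origin: centre of its underside.
- jar: Closed amber glass jar with a white lid, 56 mm in diameter, 60 mm high, loose, far left of the bun; leave it. Origin: centre of its underside.

How it is judged:
By the outcome, as a careful person would: the job done as asked, in the order asked, and still so for the second after the job is handed in, with the robot touching nothing.
It also fails if it takes over 72 s, if anything falls off the work surface, if the arm or the gripper's body presses on something with over 40 N, if the wrist force passes 120 N, or if a joint passes its speed limit or range.

## Working session

There is one attempt and no reset: what is moved stays moved. The work goes in short steps, Python scripts to look and compute and a tool call to move; the robot and the scene stay as the last step left them, time stands still between calls to the robot, and variables do not carry over. Pictures are saved under pics/ and viewed, at most 13 in all, crops included, and the job is handed in when it is done.

Besides the shell and the picture viewer there is one more tool, called as name(argument=value, ...), one argument or row to a line, values as JSON. send_rows: Moves the arm, as the interface text tells. Shifts and turns lie within -1 to 1; 1 stands for 0.5 m of shift or 1.5 rad of turn. Its arguments: {"type":"object","properties":{"increments":{"type":"array","items":{"type":"object","properties":{"claw":{"type":"number"},"dx":{"type":"number"},"dy":{"type":"number"},"dz":{"type":"number"},"yaw":{"type":"number"}}}}},"required":["increments"]}

```bash
mkdir -p pics; ls; python3 - <<'E'
from plant import manip
import cv2,numpy as np
np.set_printoptions(precision=4,suppress=True)
s=manip.state();print(s['time'],s['tool_pos'],s['tool_rot'])
for n in("top","side"):
    cv2.imwrite(f"pics/{n}0.png",manip.grab_frame(n)[:,:,::-1]);p=manip.camera_params(n);print(p['camera_matrix'],p['extrinsics'])
E
```

```text
pics
0.0 [0.2244 0.5826 0.2301] [-0.0003  0.1829  0.9831 -0.001 ]
[[482.3044   0.     313.6094]
 [  0.     482.3044 235.434 ]
 [  0.       0.       1.    ]] [[ 0.0074 -0.9995  0.0321  0.0116]
 [-0.9994 -0.0085 -0.0338  0.5024]
 [ 0.034  -0.0318 -0.9989  1.0043]
 [ 0.      0.      0.      1.    ]]
[[442.6043   0.     316.4658]
 [  0.     442.6043 239.5068]
 [  0.       0.       1.    ]] [[ 0.9901 -0.1404  0.0016 -0.5002]
 [-0.0716 -0.5144 -0.8546  0.0836]
 [ 0.1208  0.846  -0.5194  0.694 ]
 [ 0.      0.      0.      1.    ]]
```

View pics/top0.png

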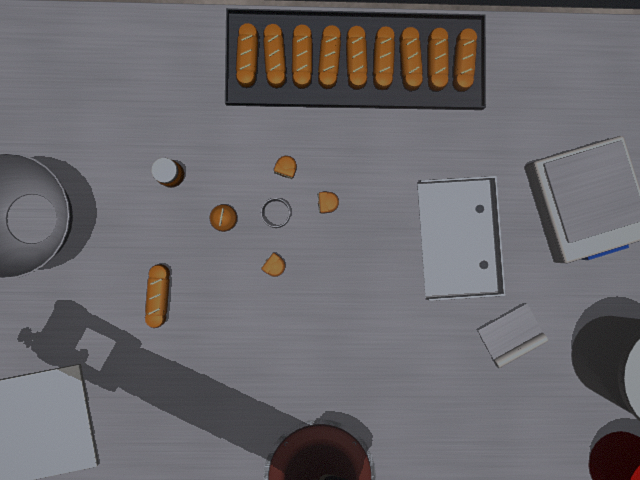

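View pics/side0.png

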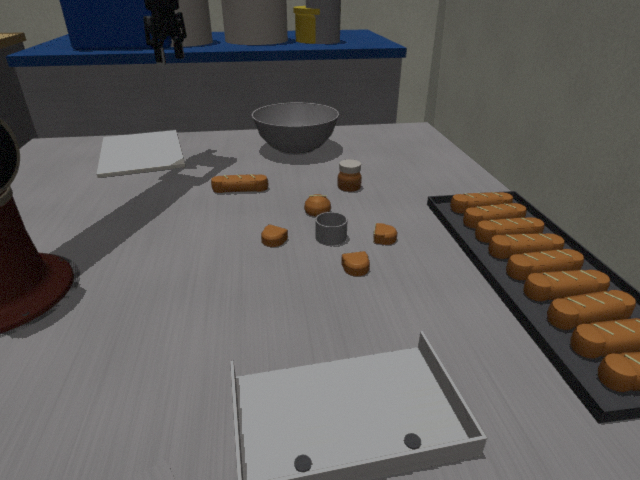

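The top view shows the ends at about (285,167), (328,202) and (274,265), the cutter at (277,212), the bun at (223,217), and the pan spanning (418–503, 178–298) with its open side facing left. The side view agrees, and it shows two dark dots on the pan floor. Next I'll measure precisely.

```bash
cat > h.py <<'E'
from plant import manip
import cv2,numpy as np
np.set_printoptions(precision=4,suppress=True)
def ray(n,px,z):
    p=manip.camera_params(n);K=np.array(p['camera_matrix']);E=np.array(p['extrinsics'])
    c=-E[:3,:3].T@E[:3,3];d=E[:3,:3].T@np.linalg.inv(K)@np.array([*px,1.])
    return (c+d*(z-c[2])/d[2])[:2]
def blobs(img):
    h=cv2.cvtColor(img,cv2.COLOR_RGB2HSV)
    m=cv2.inRange(h,(5,110,60),(25,255,255));m[:120]=0;m[400:]=0
    m=cv2.morphologyEx(m,cv2.MORPH_OPEN,np.ones((3,3)))
    return [c for c in cv2.findContours(m,0,2)[0] if cv2.contourArea(c)>60]
def show(z=.012):
    img=manip.grab_frame("top")
    for c in blobs(img):
        M=cv2.moments(c);u=M['m10']/M['m00'],M['m01']/M['m00']
        pts=np.array([ray("top",p[0],z) for p in c])
        print(np.round(u,1),M['m00'],ray("top",u,z),'x',pts[:,0].min().round(3),pts[:,0].max().round(3),'y',pts[:,1].min().round(3),pts[:,1].max().round(3))
    return img
def units(dw):  # world delta -> tool units
    w,x,y,z=manip.state()['tool_rot']
    from scipy.spatial.transform import Rotation as R
    return R.from_quat([x,y,z,w]).inv().apply(dw)/.5
E
python3 - <<'E'
from h import *
img=show()
for n,px in dict(openTop=(419,180),backTop=(496,178),backBot=(504,296),openBot=(427,298)).items(): print(n,ray("top",px,.03))
print('dots',ray("top",(480,209),0),ray("top",(484,265),0),'cutter',ray("top",(277,212),.02))
cv2.imwrite("pics/c.png",cv2.resize(img[140:310,200:360,::-1],None,fx=3.5,fy=3.5,interpolation=2))
cv2.imwrite("pics/p.png",cv2.resize(img[165:310,405:520,::-1],None,fx=4,fy=4,interpolation=2))
print(manip.camera_params('wrist'))
E
```

```text
[156.3 296. ] 992.0 [0.3746 0.3393] x 0.311 0.438 y 0.318 0.362
[273.9 265.4] 323.0 [0.439 0.098] x 0.419 0.463 y 0.077 0.123
[222.5 217.4] 502.0 [0.538  0.2057] x 0.512 0.564 y 0.18 0.232
[327.5 201.5] 310.0 [ 0.5736 -0.0128] x 0.551 0.594 y -0.033 0.005
[285.6 165.8] 311.5 [0.6479 0.0757] x 0.626 0.669 y 0.056 0.1
openTop [ 0.6186 -0.2018]
backTop [ 0.6248 -0.3638]
backBot [ 0.3794 -0.3793]
openBot [ 0.3745 -0.2184]
dots [ 0.5623 -0.3412] [ 0.4425 -0.3493] cutter [0.5499 0.0923]
{'camera_matrix': array([[351.5957,   0.    , 314.5901],
       [  0.    , 351.5957, 243.8575],
       [  0.    ,   0.    ,   1.    ]]), 'tool_from_camera': array([[-0.0009, -0.9573, -0.289 ,  0.0739],
       [ 1.    , -0.0006, -0.0014, -0.0001],
       [ 0.0012, -0.289 ,  0.9573, -0.1435],
       [ 0.    ,  0.    ,  0.    ,  1.    ]])}
```

View pics/c.png

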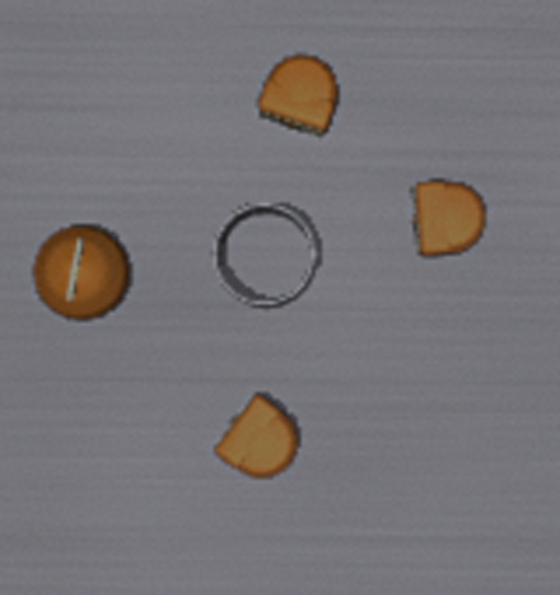

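View pics/p.png

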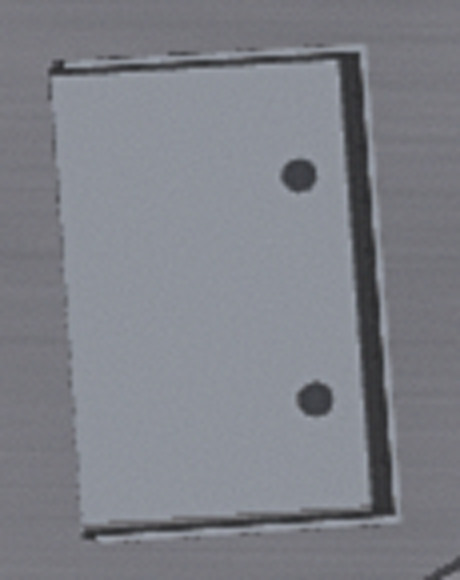

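The crop shows end A at (328,202) with its flat face to the left, B at (285,167) with its flat face down, and C at (274,265) with its flat face up-left. The pan is turned about 4°, with its opening at y≈-0.21. I'll push A, B and C in that order into lanes x≈0.505, 0.565 and 0.44, with the two fingertips about 24 mm apart acting as a fork.

```bash
cat >> h.py <<'E'
def to(x,y,z,ang=None):
    """units to reach world x,y,z with tool x axis at world angle ang (deg)"""
    s=manip.state();p=np.array(s['tool_pos']);w,a,b,c=s['tool_rot']
    from scipy.spatial.transform import Rotation as R
    xx=R.from_quat([a,b,c,w]).apply([1,0,0]);cur=np.degrees(np.arctan2(xx[1],xx[0]))
    yaw=0 if ang is None else -((ang-cur+180)%360-180)
    print('xyz u',units(np.array([x,y,z])-p),'yaw u',round(np.radians(yaw)/1.5,4),'cur',p,round(cur,2),'t',s['time'])
def push(c,t,back=.042):
    c,t=np.array(c),np.array(t);d=(t-c)/np.linalg.norm(t-c)
    print('start',c-d*back,'end',t-d*.032,'len',np.linalg.norm(t-c)+back-.032,'toolx',np.degrees(np.arctan2(-d[1],-d[0])));return c-d*back,np.degrees(np.arctan2(-d[1],-d[0]))
E
python3 - <<'E'
from h import *
s,a=push((.5736,-.0128),(.505,-.285)); to(*s,.12,a)
push((.6479,.0757),(.56,-.15));push((.439,.098),(.44,-.285))
E
```

```text
start [0.5839 0.0279] end [ 0.5128 -0.254 ] len 0.29071123953272693 toolx 75.85484814852559
xyz u [-1.0697 -0.7767  0.2217] yaw u 0.9666 cur [0.2245 0.5828 0.2303] 158.93 t 0.15
start [0.6631 0.1148] end [ 0.5716 -0.1202] len 0.2522125099989676 toolx 68.72132367214355
start [0.4389 0.14  ] end [ 0.4399 -0.253 ] len 0.3930013054808038 toolx 90.14959699560251
```

send_rows(
  increments=[
    {"dx": -0.95,"dy": -0.7,"dz": 0.1,"yaw": 0.9666,"claw": 0.44},
    {"dx": -0.95,"dy": -0.7,"dz": 0.1,"yaw": 0.9666,"claw": 0.44},
    {"dx": -0.95,"dy": -0.7,"dz": 0.1,"yaw": 0.9666,"claw": 0.44},
    {"dx": -0.95,"dy": -0.7,"dz": 0.1,"yaw": 0.9666,"claw": 0.44},
    {"dx": -0.95,"dy": -0.7,"dz": 0.1,"yaw": 0.9666,"claw": 0.44},
    {"dx": -0.95,"dy": -0.7,"dz": 0.1,"yaw": 0.9666,"claw": 0.44},
    {"dx": -0.95,"dy": -0.7,"dz": 0.1,"yaw": 0.9666,"claw": 0.44},
    {"dx": -0.95,"dy": -0.7,"dz": 0.1,"yaw": 0.9666,"claw": 0.44},
    {"dx": -0.95,"dy": -0.7,"dz": 0.1,"yaw": 0.9666,"claw": 0.44},
    {"dx": -0.95,"dy": -0.7,"dz": 0.1,"yaw": 0.9666,"claw": 0.44},
    {"dx": -0.95,"dy": -0.7,"dz": 0.1,"yaw": 0.9666,"claw": 0.44},
    {"dx": -0.95,"dy": -0.7,"dz": 0.1,"yaw": 0.9666,"claw": 0.44},
    {"dx": -0.95,"dy": -0.7,"dz": 0.1,"yaw": 0.9666,"claw": 0.44},
    {"dx": -0.95,"dy": -0.7,"dz": 0.1,"yaw": 0.9666,"claw": 0.44},
  ],
)

```text
time: 1.9
tool_pos: [0.5417, 0.0868, 0.1815]
tool_rot: [0.0, 0.788, 0.615, 0.0]
contact_force: [-0.0, 0.5, 0.2]
gripper_width: 0.283
grasp_force: 0.0
```

```bash
python3 - <<'E'
from h import *
print(manip.state()['gripper_width'],manip.state()['contact_force'])
to(.5839,.0279,.08,75.85)
cv2.imwrite("pics/w1.png",manip.grab_frame("wrist")[:,:,::-1])
E
```

```text
0.282508418613383 [-0.043   0.5353  0.2325]
xyz u [-0.0938  0.1103  0.2029] yaw u 0.0011 cur [0.5417 0.0868 0.1815] 75.95 t 1.9
```

View pics/w1.png

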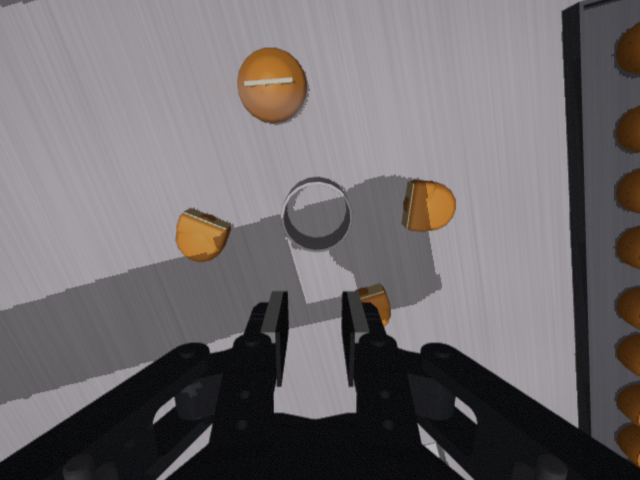

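The wrist view shows the fork with an even gap. A is just ahead of the tips at (375,305), the cutter at (316,213), B at (430,205) and C at (202,236). Now I'll go down behind A.

send_rows(
  increments=[
    {"dx": -0.0938,"dy": 0.1103,"dz": 0.12,"claw": 0.44},
    {"dx": -0.0938,"dy": 0.1103,"dz": 0.2,"claw": 0.44},
    {"dx": -0.0938,"dy": 0.1103,"dz": 0.27,"claw": 0.44},
    {"dx": -0.0938,"dy": 0.1103,"dz": 0.32,"claw": 0.44},
    {"dx": -0.0938,"dy": 0.1103,"dz": 0.347,"claw": 0.44},
    {"dx": -0.0938,"dy": 0.1103,"dz": 0.347,"claw": 0.44},
  ],
)

```text
invalid input
```

```bash
python3 - <<'E'
from h import *
print(manip.state()['contact_force']);show()
to(.5128,-.254,.007,75.85)
E
```

```text
[0.0947 0.1644 0.5185]
[156.5 295.9] 1011.0 [0.3747 0.3388] x 0.311 0.438 y 0.316 0.362
[273.8 265.5] 322.5 [0.4389 0.0982] x 0.419 0.463 y 0.077 0.123
[328.8 202.3] 260.0 [ 0.5721 -0.0155] x 0.551 0.594 y -0.033 0.003
xyz u [-0.6746  0.1092  0.3489] yaw u 0.0008 cur [0.5419 0.0864 0.1814] 75.92 t 2.0
```

send_rows(
  increments=[
    {"dx": -0.0938,"dy": 0.1103,"dz": 0.12,"yaw": 0,"claw": 0.44},
    {"dx": -0.0938,"dy": 0.1103,"dz": 0.2,"yaw": 0,"claw": 0.44},
    {"dx": -0.0938,"dy": 0.1103,"dz": 0.27,"yaw": 0,"claw": 0.44},
    {"dx": -0.0938,"dy": 0.1103,"dz": 0.32,"yaw": 0,"claw": 0.44},
    {"dx": -0.0938,"dy": 0.1103,"dz": 0.347,"yaw": 0,"claw": 0.44},
    {"dx": -0.0938,"dy": 0.1103,"dz": 0.347,"yaw": 0,"claw": 0.44},
  ],
)

```text
time: 2.75
tool_pos: [0.5836, 0.0271, 0.0072]
tool_rot: [-0.001, 0.789, 0.615, -0.001]
contact_force: [0.4, 0.1, -0.2]
gripper_width: 0.277
grasp_force: 0.0
```

```bash
python3 - <<'E'
from h import *
print(manip.state()['contact_force']);img=show()
to(.5128,-.254,.007,75.85)
E
```

```text
[ 0.3645  0.1213 -0.1763]
[156.5 295.9] 1010.0 [0.3746 0.3388] x 0.311 0.438 y 0.316 0.362
[266.9 268.1] 63.5 [0.4334 0.1124] x 0.423 0.442 y 0.104 0.123
[222.7 217.5] 509.0 [0.5379 0.2054] x 0.512 0.564 y 0.18 0.232
[327.8 206.7] 133.0 [ 0.5628 -0.0135] x 0.551 0.573 y -0.031 0.003
xyz u [-0.5801 -0.0019  0.0027] yaw u 0.0003 cur [0.5845 0.027  0.0084] 75.87 t 2.8
```

send_rows(
  increments=[
    {"dx": -0.008,"dy": 0,"dz": 0,"yaw": 0,"claw": 0.44},
    {"dx": -0.016,"dy": 0,"dz": 0,"yaw": 0,"claw": 0.44},
    {"dx": -0.024,"dy": 0,"dz": 0,"yaw": 0,"claw": 0.44},
    {"dx": -0.032,"dy": 0,"dz": 0,"yaw": 0,"claw": 0.44},
    {"dx": -0.04,"dy": 0,"dz": 0,"yaw": 0,"claw": 0.44},
    {"dx": -0.05,"dy": 0,"dz": 0,"yaw": 0,"claw": 0.44},
    {"dx": -0.062,"dy": 0,"dz": 0,"yaw": 0,"claw": 0.44},
    {"dx": -0.076,"dy": 0,"dz": 0,"yaw": 0,"claw": 0.44},
    {"dx": -0.09,"dy": 0,"dz": 0,"yaw": 0,"claw": 0.44},
    {"dx": -0.104,"dy": 0,"dz": 0,"yaw": 0,"claw": 0.44},
    {"dx": -0.118,"dy": 0,"dz": 0,"yaw": 0,"claw": 0.44},
    {"dx": -0.132,"dy": 0,"dz": 0,"yaw": 0,"claw": 0.44},
    {"dx": -0.146,"dy": 0,"dz": 0,"yaw": 0,"claw": 0.44},
    {"dx": -0.16,"dy": 0,"dz": 0,"yaw": 0,"claw": 0.44},
    {"dx": -0.174,"dy": 0,"dz": 0,"yaw": 0,"claw": 0.44},
    {"dx": -0.188,"dy": 0,"dz": 0,"yaw": 0,"claw": 0.44},
    {"dx": -0.202,"dy": 0,"dz": 0,"yaw": 0,"claw": 0.44},
    {"dx": -0.214,"dy": 0,"dz": 0,"yaw": 0,"claw": 0.44},
    {"dx": -0.222,"dy": 0,"dz": 0,"yaw": 0,"claw": 0.44},
    {"dx": -0.226,"dy": 0,"dz": 0,"yaw": 0,"claw": 0.44},
  ],
)

```text
time: 5.3
tool_pos: [0.5564, -0.083, 0.0078]
tool_rot: [-0.0, 0.789, 0.615, 0.0]
contact_force: [-0.4, -0.6, 0.1]
gripper_width: 0.281
grasp_force: 0.1
```

```bash
python3 - <<'E'
from h import *
print(manip.state()['contact_force']);img=show()
to(.5128,-.254,.007,75.85)
cv2.imwrite("pics/w2.png",np.hstack([cv2.resize(manip.grab_frame(n)[:,:,::-1],(400,300)) for n in("side","wrist")]))
E
```

```text
[-0.3806 -0.5855  0.0827]
[156.5 296. ] 1005.5 [0.3745 0.3388] x 0.311 0.438 y 0.317 0.362
[273.9 265.4] 324.0 [0.4391 0.098 ] x 0.419 0.463 y 0.077 0.123
[222.7 217.5] 508.0 [0.538  0.2053] x 0.512 0.564 y 0.18 0.232
[285.6 165.8] 310.5 [0.6478 0.0757] x 0.626 0.669 y 0.056 0.1
xyz u [-0.3528 -0.001   0.0016] yaw u -0.0001 cur [ 0.5564 -0.0831  0.0078] 75.84 t 5.35
```

View pics/w2.png

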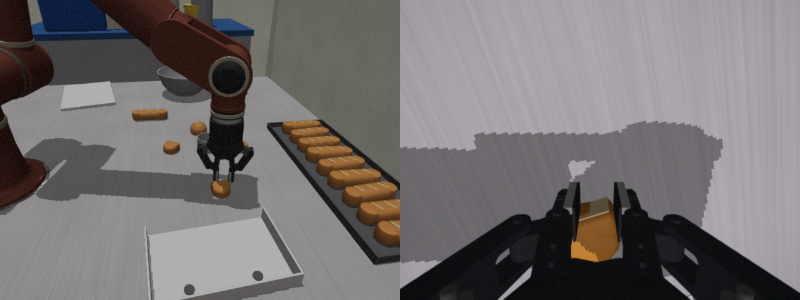

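The side view shows A just ahead of the fork, which is still carrying it. The wrist view shows its cut face through the gap at (597,210), so it is tracking, slightly turned. I'll continue into the pan.

send_rows(
  increments=[
    {"dx": -0.008,"dy": 0,"dz": 0,"yaw": 0,"claw": 0.44},
    {"dx": -0.02,"dy": 0,"dz": 0,"yaw": 0,"claw": 0.44},
    {"dx": -0.036,"dy": 0,"dz": 0,"yaw": 0,"claw": 0.44},
    {"dx": -0.055,"dy": 0,"dz": 0,"yaw": 0,"claw": 0.44},
    {"dx": -0.075,"dy": 0,"dz": 0,"yaw": 0,"claw": 0.44},
    {"dx": -0.095,"dy": 0,"dz": 0,"yaw": 0,"claw": 0.44},
    {"dx": -0.115,"dy": 0,"dz": 0,"yaw": 0,"claw": 0.44},
    {"dx": -0.135,"dy": 0,"dz": 0,"yaw": 0,"claw": 0.44},
    {"dx": -0.155,"dy": 0,"dz": 0,"yaw": 0,"claw": 0.44},
    {"dx": -0.175,"dy": 0,"dz": 0,"yaw": 0,"claw": 0.44},
    {"dx": -0.195,"dy": 0,"dz": 0,"yaw": 0,"claw": 0.44},
    {"dx": -0.215,"dy": 0,"dz": 0,"yaw": 0,"claw": 0.44},
    {"dx": -0.235,"dy": 0,"dz": 0,"yaw": 0,"claw": 0.44},
    {"dx": -0.255,"dy": 0,"dz": 0,"yaw": 0,"claw": 0.44},
    {"dx": -0.275,"dy": 0,"dz": 0,"yaw": 0,"claw": 0.44},
    {"dx": -0.295,"dy": 0,"dz": 0,"yaw": 0,"claw": 0.44},
    {"dx": -0.313,"dy": 0,"dz": 0,"yaw": 0,"claw": 0.44},
    {"dx": -0.33,"dy": 0,"dz": 0,"yaw": 0,"claw": 0.44},
    {"dx": -0.342,"dy": 0,"dz": 0,"yaw": 0,"claw": 0.44},
    {"dx": -0.35,"dy": 0,"dz": 0,"yaw": 0,"claw": 0.44},
  ],
)

```text
time: 7.95
tool_pos: [0.5136, -0.2528, 0.0078]
tool_rot: [-0.0, 0.789, 0.615, 0.0]
contact_force: [0.5, 0.3, -0.2]
gripper_width: 0.277
grasp_force: 0.1
```

send_rows(
  increments=[
    {"dx": 0.0,"dy": 0,"dz": 0,"yaw": 0,"claw": 0.44},
    {"dx": 0.02,"dy": 0,"dz": 0,"yaw": 0,"claw": 0.44},
    {"dx": 0.05,"dy": 0,"dz": -0.04,"yaw": 0,"claw": 0.44},
    {"dx": 0.05,"dy": 0,"dz": -0.14,"yaw": 0,"claw": 0.44},
    {"dx": 0.05,"dy": 0,"dz": -0.24,"yaw": 0,"claw": 0.44},
    {"dx": 0.05,"dy": 0,"dz": -0.3,"yaw": 0,"claw": 0.44},
    {"dx": 0.05,"dy": 0,"dz": -0.3,"yaw": 0,"claw": 0.44},
  ],
)

```text
time: 8.82
tool_pos: [0.5223, -0.2283, 0.1631]
tool_rot: [0.004, 0.788, 0.615, 0.002]
contact_force: [-0.4, 0.4, 0.8]
gripper_width: 0.278
grasp_force: 0.0
```

```bash
python3 - <<'E'
from h import *
print(manip.state()['contact_force']);img=show()
s,a=push((.6478,.0757),(.56,-.15),.046); to(*s,.155,a)
cv2.imwrite("pics/w3.png",np.hstack([cv2.resize(manip.grab_frame(n)[:,:,::-1],(400,300)) for n in("side","top")]))
E
```

```text
[-0.4006  0.3535  0.7826]
[156.6 295.9] 1022.5 [0.3747 0.3386] x 0.311 0.438 y 0.316 0.362
[273.8 265.4] 321.0 [0.439  0.0981] x 0.419 0.463 y 0.077 0.123
[222.9 217.4] 514.0 [0.538 0.205] x 0.512 0.564 y 0.178 0.232
[285.6 165.8] 310.5 [0.6478 0.0757] x 0.626 0.669 y 0.056 0.1
start [0.6645 0.1186] end [ 0.5716 -0.1202] len 0.25617623748006324 toolx 68.74336948439003
xyz u [0.7416 0.1098 0.0102] yaw u 0.0835 cur [ 0.521  -0.2277  0.1603] 75.92 t 8.875
```

View pics/w3.png

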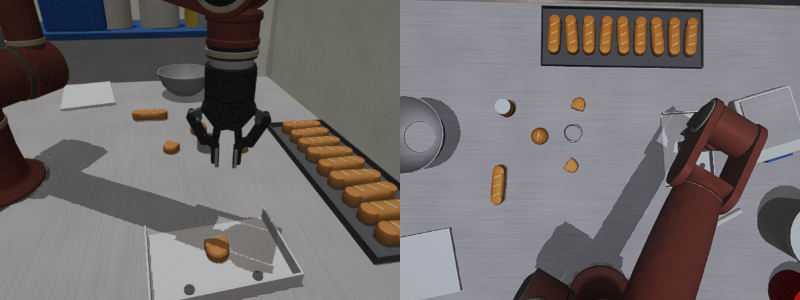

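The side view shows A inside the pan at about (217,248) in the half-scale frame, and everything else is undisturbed. Now B.

send_rows(
  increments=[
    {"dx": 0.12,"dy": 0.0181,"dz": 0.01,"yaw": 0.0835,"claw": 0.44},
    {"dx": 0.24,"dy": 0.0361,"dz": 0.01,"yaw": 0.0835,"claw": 0.44},
    {"dx": 0.36,"dy": 0.0541,"dz": 0.01,"yaw": 0.0835,"claw": 0.44},
    {"dx": 0.48,"dy": 0.0722,"dz": 0.01,"yaw": 0.0835,"claw": 0.44},
    {"dx": 0.6,"dy": 0.0902,"dz": 0.01,"yaw": 0.0835,"claw": 0.44},
    {"dx": 0.7,"dy": 0.1053,"dz": 0.01,"yaw": 0.0835,"claw": 0.44},
    {"dx": 0.7416,"dy": 0.1098,"dz": 0.01,"yaw": 0.0835,"claw": 0.44},
    {"dx": 0.7416,"dy": 0.1098,"dz": 0.01,"yaw": 0.0835,"claw": 0.44},
    {"dx": 0.7416,"dy": 0.1098,"dz": 0.1,"yaw": 0.0835,"claw": 0.44},
    {"dx": 0.7416,"dy": 0.1098,"dz": 0.2,"yaw": 0.0835,"claw": 0.44},
    {"dx": 0.7416,"dy": 0.1098,"dz": 0.27,"yaw": 0.0835,"claw": 0.44},
    {"dx": 0.7416,"dy": 0.1098,"dz": 0.305,"yaw": 0.0835,"claw": 0.44},
    {"dx": 0.7416,"dy": 0.1098,"dz": 0.305,"yaw": 0.0835,"claw": 0.44},
  ],
)

```text
time: 10.6
tool_pos: [0.6625, 0.1167, 0.004]
tool_rot: [-0.001, 0.826, 0.564, -0.001]
contact_force: [0.1, -0.3, -0.0]
gripper_width: 0.282
grasp_force: 0.0
```

```bash
python3 - <<'E'
from h import *
print(manip.state()['contact_force']);img=show()
to(.5716,-.1202,.008,68.74)
E
```

```text
[ 0.1191 -0.2711 -0.0297]
[156.7 295.9] 1024.5 [0.3747 0.3385] x 0.311 0.438 y 0.316 0.362
[455.8 235.7] 284.5 [ 0.5042 -0.2846] x 0.482 0.525 y -0.304 -0.266
[215.  218.9] 139.0 [0.5349 0.2212] x 0.516 0.555 y 0.211 0.232
xyz u [-0.5093  0.001  -0.0042] yaw u -0.0014 cur [0.664  0.1171 0.0059] 68.62 t 10.65
```

send_rows(
  increments=[
    {"dx": -0.008,"dy": 0,"dz": -0.003,"yaw": 0,"claw": 0.44},
    {"dx": -0.016,"dy": 0,"dz": -0.003,"yaw": 0,"claw": 0.44},
    {"dx": -0.024,"dy": 0,"dz": -0.003,"yaw": 0,"claw": 0.44},
    {"dx": -0.032,"dy": 0,"dz": -0.003,"yaw": 0,"claw": 0.44},
    {"dx": -0.04,"dy": 0,"dz": -0.003,"yaw": 0,"claw": 0.44},
    {"dx": -0.05,"dy": 0,"dz": -0.003,"yaw": 0,"claw": 0.44},
    {"dx": -0.062,"dy": 0,"dz": -0.003,"yaw": 0,"claw": 0.44},
    {"dx": -0.076,"dy": 0,"dz": -0.003,"yaw": 0,"claw": 0.44},
    {"dx": -0.092,"dy": 0,"dz": -0.003,"yaw": 0,"claw": 0.44},
    {"dx": -0.11,"dy": 0,"dz": -0.003,"yaw": 0,"claw": 0.44},
    {"dx": -0.13,"dy": 0,"dz": -0.003,"yaw": 0,"claw": 0.44},
    {"dx": -0.15,"dy": 0,"dz": -0.003,"yaw": 0,"claw": 0.44},
    {"dx": -0.17,"dy": 0,"dz": -0.003,"yaw": 0,"claw": 0.44},
    {"dx": -0.19,"dy": 0,"dz": -0.003,"yaw": 0,"claw": 0.44},
    {"dx": -0.21,"dy": 0,"dz": -0.003,"yaw": 0,"claw": 0.44},
    {"dx": -0.23,"dy": 0,"dz": -0.003,"yaw": 0,"claw": 0.44},
    {"dx": -0.25,"dy": 0,"dz": -0.003,"yaw": 0,"claw": 0.44},
    {"dx": -0.268,"dy": 0,"dz": -0.003,"yaw": 0,"claw": 0.44},
    {"dx": -0.28,"dy": 0,"dz": -0.003,"yaw": 0,"claw": 0.44},
    {"dx": -0.286,"dy": 0,"dz": -0.003,"yaw": 0,"claw": 0.44},
  ],
)

```text
time: 13.15
tool_pos: [0.6116, -0.0156, 0.0068]
tool_rot: [-0.0, 0.826, 0.564, 0.0]
contact_force: [0.1, 0.2, 0.2]
gripper_width: 0.283
grasp_force: 0.0
```

```bash
python3 - <<'E'
from h import *
print(manip.state()['contact_force']);img=show()
to(.5716,-.1202,.008,68.74)
cv2.imwrite("pics/w4.png",np.hstack([cv2.resize(manip.grab_frame(n)[:,:,::-1],(400,300)) for n in("side","wrist")]))
E
```

```text
[0.1038 0.2374 0.2094]
[156.6 296. ] 1014.5 [0.3745 0.3387] x 0.311 0.438 y 0.316 0.362
[273.9 265.4] 323.0 [0.439 0.098] x 0.419 0.463 y 0.077 0.123
[455.8 235.8] 282.0 [ 0.504  -0.2847] x 0.482 0.525 y -0.304 -0.268
[222.8 217.5] 514.0 [0.538  0.2051] x 0.512 0.564 y 0.178 0.232
[346.8 191.6] 104.5 [ 0.595  -0.0534] x 0.586 0.609 y -0.066 -0.033
xyz u [-0.2237  0.0016 -0.0024] yaw u -0.0009 cur [ 0.6115 -0.0157  0.0068] 68.66 t 13.2
```

View pics/w4.png

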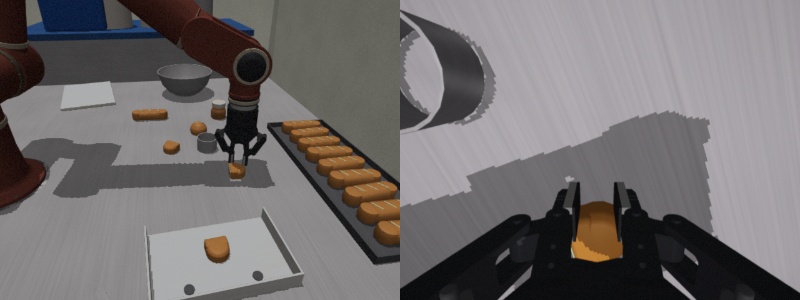

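B is centred in the fork at (600,230), with its round side showing in the gap. I'll finish the first leg and back off.

send_rows(
  increments=[
    {"dx": -0.008,"dy": 0,"dz": 0,"yaw": 0,"claw": 0.44},
    {"dx": -0.02,"dy": 0,"dz": 0,"yaw": 0,"claw": 0.44},
    {"dx": -0.036,"dy": 0,"dz": 0,"yaw": 0,"claw": 0.44},
    {"dx": -0.055,"dy": 0,"dz": 0,"yaw": 0,"claw": 0.44},
    {"dx": -0.075,"dy": 0,"dz": 0,"yaw": 0,"claw": 0.44},
    {"dx": -0.095,"dy": 0,"dz": 0,"yaw": 0,"claw": 0.44},
    {"dx": -0.115,"dy": 0,"dz": 0,"yaw": 0,"claw": 0.44},
    {"dx": -0.135,"dy": 0,"dz": 0,"yaw": 0,"claw": 0.44},
    {"dx": -0.155,"dy": 0,"dz": 0,"yaw": 0,"claw": 0.44},
    {"dx": -0.175,"dy": 0,"dz": 0,"yaw": 0,"claw": 0.44},
    {"dx": -0.195,"dy": 0,"dz": 0,"yaw": 0,"claw": 0.44},
    {"dx": -0.21,"dy": 0,"dz": 0,"yaw": 0,"claw": 0.44},
    {"dx": -0.219,"dy": 0,"dz": 0,"yaw": 0,"claw": 0.44},
    {"dx": -0.223,"dy": 0,"dz": 0,"yaw": 0,"claw": 0.44},
    {"dx": -0.215,"dy": 0,"dz": 0,"yaw": 0,"claw": 0.44},
    {"dx": -0.195,"dy": 0,"dz": 0,"yaw": 0,"claw": 0.44},
    {"dx": -0.175,"dy": 0,"dz": 0,"yaw": 0,"claw": 0.44},
    {"dx": -0.17,"dy": 0,"dz": 0,"yaw": 0,"claw": 0.44},
  ],
)

```text
time: 15.55
tool_pos: [0.5811, -0.0933, 0.0068]
tool_rot: [-0.0, 0.825, 0.565, 0.0]
contact_force: [-0.3, -0.4, -0.3]
gripper_width: 0.279
grasp_force: 0.0
```

```bash
python3 - <<'E'
from h import *
print(manip.state()['contact_force']);img=show()
E
python3 - <<'E'
from h import *
h=cv2.cvtColor(manip.grab_frame("side"),cv2.COLOR_RGB2HSV)
m=cv2.inRange(h,(5,110,60),(25,255,255));m[:,:230]=0;m[:,425:]=0
for c in cv2.findContours(cv2.morphologyEx(m,cv2.MORPH_OPEN,np.ones((3,3))),0,2)[0]:
    if cv2.contourArea(c)>60:
        M=cv2.moments(c);u=(M['m10']/M['m00'],M['m01']/M['m00']);print('side',np.round(u,1),ray("side",u,.014))
s,a=push((.56,-.15),(.565,-.285),.05); to(*s,.008,a)
E
```

```text
[-0.2749 -0.3862 -0.3473]
[156.6 296. ] 1015.0 [0.3746 0.3387] x 0.311 0.438 y 0.316 0.362
[273.9 265.4] 324.0 [0.4391 0.098 ] x 0.419 0.463 y 0.077 0.123
[455.7 235.6] 286.5 [ 0.5043 -0.2845] x 0.482 0.525 y -0.304 -0.266
[392.7 210.8] 176.0 [ 0.5555 -0.1505] x 0.545 0.568 y -0.17 -0.128
[222.8 217.4] 511.0 [0.538  0.2053] x 0.512 0.564 y 0.18 0.232
side [347.2 398.3] [ 0.5005 -0.284 ]
side [369.8 317.4] [ 0.5597 -0.1525]
side [273.6 235.7] [0.4383 0.092 ]
side [316.6 204.9] [0.5345 0.2056]
side [247.9 182.8] [0.3935 0.3389]
side [346.7 179.4] [0.623  0.3266]
side [309.5  13.1] [1.1401 5.0492]
start [ 0.5581 -0.1   ] end [ 0.5638 -0.253 ] len 0.15309256086106296 toolx 92.12109639666141
xyz u [-0.0281 -0.038  -0.0024] yaw u -0.2721 cur [ 0.581  -0.0938  0.0068] 68.73 t 15.65
```

send_rows(
  increments=[
    {"dx": 0,"dy": -0.02,"dz": -0.002,"yaw": -0.12,"claw": 0.44},
    {"dx": 0,"dy": -0.038,"dz": -0.002,"yaw": -0.22,"claw": 0.44},
    {"dx": -0.01,"dy": -0.038,"dz": -0.002,"yaw": -0.2721,"claw": 0.44},
    {"dx": -0.022,"dy": -0.038,"dz": -0.002,"yaw": -0.2721,"claw": 0.44},
    {"dx": -0.028,"dy": -0.038,"dz": -0.002,"yaw": -0.2721,"claw": 0.44},
    {"dx": -0.028,"dy": -0.038,"dz": -0.002,"yaw": -0.2721,"claw": 0.44},
  ],
)

```text
time: 16.4
tool_pos: [0.558, -0.1009, 0.0079]
tool_rot: [0.0, 0.695, 0.719, 0.0]
contact_force: [-0.3, -0.5, 0.3]
gripper_width: 0.279
grasp_force: 0.0
```

send_rows(
  increments=[
    {"dx": -0.008,"dy": 0,"dz": 0,"yaw": 0,"claw": 0.44},
    {"dx": -0.016,"dy": 0,"dz": 0,"yaw": 0,"claw": 0.44},
    {"dx": -0.024,"dy": 0,"dz": 0,"yaw": 0,"claw": 0.44},
    {"dx": -0.032,"dy": 0,"dz": 0,"yaw": 0,"claw": 0.44},
    {"dx": -0.04,"dy": 0,"dz": 0,"yaw": 0,"claw": 0.44},
    {"dx": -0.05,"dy": 0,"dz": 0,"yaw": 0,"claw": 0.44},
    {"dx": -0.065,"dy": 0,"dz": 0,"yaw": 0,"claw": 0.44},
    {"dx": -0.083,"dy": 0,"dz": 0,"yaw": 0,"claw": 0.44},
    {"dx": -0.103,"dy": 0,"dz": 0,"yaw": 0,"claw": 0.44},
    {"dx": -0.123,"dy": 0,"dz": 0,"yaw": 0,"claw": 0.44},
    {"dx": -0.143,"dy": 0,"dz": 0,"yaw": 0,"claw": 0.44},
    {"dx": -0.163,"dy": 0,"dz": 0,"yaw": 0,"claw": 0.44},
    {"dx": -0.183,"dy": 0,"dz": 0,"yaw": 0,"claw": 0.44},
    {"dx": -0.203,"dy": 0,"dz": 0,"yaw": 0,"claw": 0.44},
    {"dx": -0.223,"dy": 0,"dz": 0,"yaw": 0,"claw": 0.44},
    {"dx": -0.243,"dy": 0,"dz": 0,"yaw": 0,"claw": 0.44},
    {"dx": -0.263,"dy": 0,"dz": 0,"yaw": 0,"claw": 0.44},
    {"dx": -0.281,"dy": 0,"dz": 0,"yaw": 0,"claw": 0.44},
    {"dx": -0.295,"dy": 0,"dz": 0,"yaw": 0,"claw": 0.44},
    {"dx": -0.303,"dy": 0,"dz": 0,"yaw": 0,"claw": 0.44},
  ],
)

```text
time: 18.9
tool_pos: [0.5635, -0.2524, 0.0078]
tool_rot: [0.0, 0.694, 0.72, 0.0]
contact_force: [-0.4, -0.2, 0.0]
gripper_width: 0.281
grasp_force: 0.1
```

send_rows(
  increments=[
    {"dx": 0.0,"dy": 0,"dz": 0,"yaw": 0,"claw": 0.44},
    {"dx": 0.02,"dy": 0,"dz": 0,"yaw": 0,"claw": 0.44},
    {"dx": 0.05,"dy": 0,"dz": -0.04,"yaw": 0,"claw": 0.44},
    {"dx": 0.05,"dy": 0,"dz": -0.14,"yaw": 0,"claw": 0.44},
    {"dx": 0.05,"dy": 0,"dz": -0.24,"yaw": 0,"claw": 0.44},
    {"dx": 0.05,"dy": 0,"dz": -0.3,"yaw": 0,"claw": 0.44},
    {"dx": 0.05,"dy": 0,"dz": -0.3,"yaw": 0,"claw": 0.44},
  ],
)

```text
time: 19.77
tool_pos: [0.5644, -0.2271, 0.1615]
tool_rot: [0.003, 0.694, 0.72, 0.001]
contact_force: [0.3, -0.2, -0.0]
gripper_width: 0.282
grasp_force: 0.0
```

```bash
python3 - <<'E'
from h import *
print(manip.state()['contact_force']);img=show()
s,a=push((.439,.098),(.435,-.285),.05); to(*s,.155,a)
cv2.imwrite("pics/w5.png",np.hstack([cv2.resize(manip.grab_frame(n)[:,:,::-1],(400,300)) for n in("side","top")]))
E
```

```text
[ 0.3023 -0.2292 -0.0357]
[156.8 295.7] 1034.5 [0.375  0.3383] x 0.311 0.438 y 0.316 0.362
[273.9 265.4] 323.0 [0.439 0.098] x 0.419 0.463 y 0.077 0.123
[222.9 217.4] 516.0 [0.538  0.2049] x 0.512 0.564 y 0.178 0.232
[175.3 178.1] 62.0 [0.6191 0.3047] x 0.604 0.642 y 0.293 0.326
start [0.4395 0.148 ] end [ 0.4353 -0.253 ] len 0.40102088715891204 toolx 89.40163241270264
xyz u [ 0.7576 -0.2194  0.0064] yaw u 0.0315 cur [ 0.5631 -0.2265  0.1588] 92.1 t 19.825
```

View pics/w5.png

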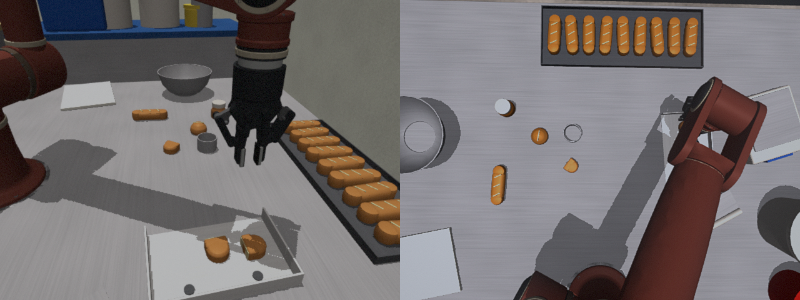

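Both A and B are in the pan, at (217,248) and (253,246) in the half-scale side view; C, the cutter, the bun, the roll and the jar have not moved. Now C.

send_rows(
  increments=[
    {"dx": 0.12,"dy": -0.035,"dz": 0.006,"yaw": 0.0315,"claw": 0.44},
    {"dx": 0.235,"dy": -0.069,"dz": 0.006,"yaw": 0.0315,"claw": 0.44},
    {"dx": 0.35,"dy": -0.1025,"dz": 0.006,"yaw": 0.0315,"claw": 0.44},
    {"dx": 0.465,"dy": -0.136,"dz": 0.006,"yaw": 0.0315,"claw": 0.44},
    {"dx": 0.58,"dy": -0.17,"dz": 0.006,"yaw": 0.0315,"claw": 0.44},
    {"dx": 0.69,"dy": -0.2,"dz": 0.006,"yaw": 0.0315,"claw": 0.44},
    {"dx": 0.7576,"dy": -0.2194,"dz": 0.006,"yaw": 0.0315,"claw": 0.44},
    {"dx": 0.7576,"dy": -0.2194,"dz": 0.006,"yaw": 0.0315,"claw": 0.44},
    {"dx": 0.7576,"dy": -0.2194,"dz": 0.1,"yaw": 0.0315,"claw": 0.44},
    {"dx": 0.7576,"dy": -0.2194,"dz": 0.2,"yaw": 0.0315,"claw": 0.44},
    {"dx": 0.7576,"dy": -0.2194,"dz": 0.265,"yaw": 0.0315,"claw": 0.44},
    {"dx": 0.7576,"dy": -0.2194,"dz": 0.298,"yaw": 0.0315,"claw": 0.44},
    {"dx": 0.7576,"dy": -0.2194,"dz": 0.298,"yaw": 0.0315,"claw": 0.44},
  ],
)

```text
time: 21.55
tool_pos: [0.4382, 0.1469, 0.0074]
tool_rot: [-0.001, 0.711, 0.703, -0.001]
contact_force: [-0.4, -0.2, -0.2]
gripper_width: 0.277
grasp_force: 0.0
```

```bash
python3 - <<'E'
from h import *
show();to(.4353,-.253,.008,89.4)
E
```

```text
[156.4 296. ] 998.0 [0.3746 0.339 ] x 0.311 0.438 y 0.318 0.362
[279.9 265. ] 95.0 [0.44   0.0855] x 0.421 0.459 y 0.077 0.094
[455.8 235.7] 284.5 [ 0.5042 -0.2846] x 0.482 0.525 y -0.304 -0.266
[222.6 217.5] 506.5 [0.5379 0.2056] x 0.512 0.564 y 0.18 0.232
[456.9 203.3] 302.5 [ 0.5727 -0.2871] x 0.554 0.593 y -0.309 -0.266
xyz u [-0.8004  0.0011  0.0019] yaw u -0.001 cur [0.4395 0.1472 0.0089] 89.32 t 21.6
```

send_rows(
  increments=[
    {"dx": -0.008,"dy": 0,"dz": 0.002,"yaw": 0,"claw": 0.44},
    {"dx": -0.016,"dy": 0,"dz": 0.002,"yaw": 0,"claw": 0.44},
    {"dx": -0.024,"dy": 0,"dz": 0.002,"yaw": 0,"claw": 0.44},
    {"dx": -0.032,"dy": 0,"dz": 0.002,"yaw": 0,"claw": 0.44},
    {"dx": -0.04,"dy": 0,"dz": 0.002,"yaw": 0,"claw": 0.44},
    {"dx": -0.048,"dy": 0,"dz": 0.002,"yaw": 0,"claw": 0.44},
    {"dx": -0.056,"dy": 0,"dz": 0.002,"yaw": 0,"claw": 0.44},
    {"dx": -0.066,"dy": 0,"dz": 0.002,"yaw": 0,"claw": 0.44},
    {"dx": -0.078,"dy": 0,"dz": 0.002,"yaw": 0,"claw": 0.44},
    {"dx": -0.092,"dy": 0,"dz": 0.002,"yaw": 0,"claw": 0.44},
    {"dx": -0.108,"dy": 0,"dz": 0.002,"yaw": 0,"claw": 0.44},
    {"dx": -0.124,"dy": 0,"dz": 0.002,"yaw": 0,"claw": 0.44},
    {"dx": -0.14,"dy": 0,"dz": 0.002,"yaw": 0,"claw": 0.44},
    {"dx": -0.156,"dy": 0,"dz": 0.002,"yaw": 0,"claw": 0.44},
    {"dx": -0.172,"dy": 0,"dz": 0.002,"yaw": 0,"claw": 0.44},
    {"dx": -0.188,"dy": 0,"dz": 0.002,"yaw": 0,"claw": 0.44},
    {"dx": -0.204,"dy": 0,"dz": 0.002,"yaw": 0,"claw": 0.44},
    {"dx": -0.216,"dy": 0,"dz": 0.002,"yaw": 0,"claw": 0.44},
    {"dx": -0.224,"dy": 0,"dz": 0.002,"yaw": 0,"claw": 0.44},
    {"dx": -0.228,"dy": 0,"dz": 0.002,"yaw": 0,"claw": 0.44},
  ],
)

```text
time: 24.1
tool_pos: [0.438, 0.0334, 0.0078]
tool_rot: [-0.0, 0.711, 0.703, 0.0]
contact_force: [-0.8, 0.3, -0.1]
gripper_width: 0.28
grasp_force: 0.1
```

```bash
python3 - <<'E'
from h import *
print(manip.state()['contact_force']);show();to(.4353,-.253,.008,89.4)
cv2.imwrite("pics/w6.png",np.hstack([cv2.resize(manip.grab_frame(n)[:,:,::-1],(400,300)) for n in("side","wrist")]))
E
```

```text
[-0.7686  0.2869 -0.0622]
[156.4 295.9] 999.5 [0.3746 0.3391] x 0.311 0.438 y 0.318 0.362
[455.8 235.7] 284.5 [ 0.5042 -0.2846] x 0.482 0.525 y -0.304 -0.266
[222.7 217.5] 508.5 [0.5379 0.2054] x 0.512 0.564 y 0.18 0.232
[456.9 203.3] 301.5 [ 0.5727 -0.2872] x 0.554 0.593 y -0.309 -0.266
xyz u [-0.5727  0.0011 -0.0003] yaw u -0.0006 cur [0.438  0.0334 0.0078] 89.35 t 24.15
```

View pics/w6.png

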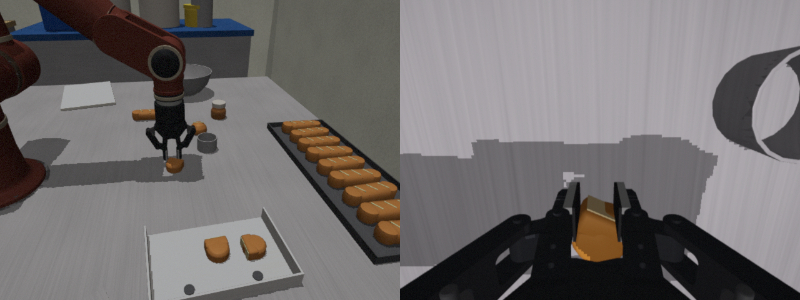

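C's corner is nested in the fork at (598,225), and in the side view it sits ahead of the tips at (175,164). I'll continue straight into the pan.

send_rows(
  increments=[
    {"dx": -0.008,"dy": 0,"dz": 0,"yaw": 0,"claw": 0.44},
    {"dx": -0.02,"dy": 0,"dz": 0,"yaw": 0,"claw": 0.44},
    {"dx": -0.036,"dy": 0,"dz": 0,"yaw": 0,"claw": 0.44},
    {"dx": -0.054,"dy": 0,"dz": 0,"yaw": 0,"claw": 0.44},
    {"dx": -0.072,"dy": 0,"dz": 0,"yaw": 0,"claw": 0.44},
    {"dx": -0.09,"dy": 0,"dz": 0,"yaw": 0,"claw": 0.44},
    {"dx": -0.108,"dy": 0,"dz": 0,"yaw": 0,"claw": 0.44},
    {"dx": -0.126,"dy": 0,"dz": 0,"yaw": 0,"claw": 0.44},
    {"dx": -0.144,"dy": 0,"dz": 0,"yaw": 0,"claw": 0.44},
    {"dx": -0.162,"dy": 0,"dz": 0,"yaw": 0,"claw": 0.44},
    {"dx": -0.18,"dy": 0,"dz": 0,"yaw": 0,"claw": 0.44},
    {"dx": -0.198,"dy": 0,"dz": 0,"yaw": 0,"claw": 0.44},
    {"dx": -0.216,"dy": 0,"dz": 0,"yaw": 0,"claw": 0.44},
    {"dx": -0.234,"dy": 0,"dz": 0,"yaw": 0,"claw": 0.44},
    {"dx": -0.252,"dy": 0,"dz": 0,"yaw": 0,"claw": 0.44},
    {"dx": -0.268,"dy": 0,"dz": 0,"yaw": 0,"claw": 0.44},
    {"dx": -0.28,"dy": 0,"dz": 0,"yaw": 0,"claw": 0.44},
    {"dx": -0.286,"dy": 0,"dz": 0,"yaw": 0,"claw": 0.44},
  ],
)

```text
time: 26.5
tool_pos: [0.4364, -0.1097, 0.0078]
tool_rot: [-0.0, 0.711, 0.703, 0.0]
contact_force: [-0.4, 0.6, 0.3]
gripper_width: 0.279
grasp_force: 0.1
```

```bash
cat >> h.py <<'E'
def side():
    h=cv2.cvtColor(manip.grab_frame("side"),cv2.COLOR_RGB2HSV)
    m=cv2.inRange(h,(5,110,60),(25,255,255));m[:,:230]=0;m[:,425:]=0;m[:190]=0
    for c in cv2.findContours(cv2.morphologyEx(m,cv2.MORPH_OPEN,np.ones((3,3))),0,2)[0]:
        if cv2.contourArea(c)>60:
            M=cv2.moments(c);u=(M['m10']/M['m00'],M['m01']/M['m00']);print('side',np.round(u,1),ray("side",u,.014))
E
python3 - <<'E'
from h import *
print(manip.state()['contact_force']);side();to(.4353,-.253,.008,89.4)
E
```

```text
[-0.3604  0.5547  0.3326]
side [347.2 398.3] [ 0.5005 -0.284 ]
side [407.2 394. ] [ 0.5704 -0.2876]
side [284.5 321.2] [ 0.4396 -0.1437]
side [316.6 204.9] [0.5345 0.2056]
xyz u [-0.2863  0.001  -0.0002] yaw u -0.0007 cur [ 0.4365 -0.1099  0.0079] 89.34 t 26.55
```

send_rows(
  increments=[
    {"dx": -0.008,"dy": 0,"dz": 0,"yaw": 0,"claw": 0.44},
    {"dx": -0.02,"dy": 0,"dz": 0,"yaw": 0,"claw": 0.44},
    {"dx": -0.036,"dy": 0,"dz": 0,"yaw": 0,"claw": 0.44},
    {"dx": -0.054,"dy": 0,"dz": 0,"yaw": 0,"claw": 0.44},
    {"dx": -0.072,"dy": 0,"dz": 0,"yaw": 0,"claw": 0.44},
    {"dx": -0.09,"dy": 0,"dz": 0,"yaw": 0,"claw": 0.44},
    {"dx": -0.108,"dy": 0,"dz": 0,"yaw": 0,"claw": 0.44},
    {"dx": -0.126,"dy": 0,"dz": 0,"yaw": 0,"claw": 0.44},
    {"dx": -0.144,"dy": 0,"dz": 0,"yaw": 0,"claw": 0.44},
    {"dx": -0.162,"dy": 0,"dz": 0,"yaw": 0,"claw": 0.44},
    {"dx": -0.18,"dy": 0,"dz": 0,"yaw": 0,"claw": 0.44},
    {"dx": -0.198,"dy": 0,"dz": 0,"yaw": 0,"claw": 0.44},
    {"dx": -0.216,"dy": 0,"dz": 0,"yaw": 0,"claw": 0.44},
    {"dx": -0.234,"dy": 0,"dz": 0,"yaw": 0,"claw": 0.44},
    {"dx": -0.252,"dy": 0,"dz": 0,"yaw": 0,"claw": 0.44},
    {"dx": -0.268,"dy": 0,"dz": 0,"yaw": 0,"claw": 0.44},
    {"dx": -0.28,"dy": 0,"dz": 0,"yaw": 0,"claw": 0.44},
    {"dx": -0.284,"dy": 0,"dz": 0,"yaw": 0,"claw": 0.44},
  ],
)

```text
time: 28.8
tool_pos: [0.4348, -0.2517, 0.0078]
tool_rot: [-0.0, 0.711, 0.703, 0.0]
contact_force: [-0.0, 1.1, 1.2]
gripper_width: 0.278
grasp_force: 0.1
```

send_rows(
  increments=[
    {"dx": 0.0,"dy": 0,"dz": 0,"yaw": 0,"claw": 0.44},
    {"dx": 0.02,"dy": 0,"dz": 0,"yaw": 0,"claw": 0.44},
    {"dx": 0.06,"dy": 0,"dz": -0.02,"yaw": 0,"claw": 0.44},
    {"dx": 0.07,"dy": 0,"dz": -0.12,"yaw": 0,"claw": 0.44},
    {"dx": 0.1,"dy": 0,"dz": -0.22,"yaw": 0,"claw": 0.44},
    {"dx": 0.2,"dy": 0,"dz": -0.3,"yaw": 0,"claw": 0.44},
    {"dx": 0.3,"dy": 0,"dz": -0.36,"yaw": 0,"claw": 0.44},
    {"dx": 0.4,"dy": 0,"dz": -0.4,"yaw": 0,"claw": 0.44},
    {"dx": 0.5,"dy": 0,"dz": -0.4,"yaw": 0,"claw": 0.44},
    {"dx": 0.5,"dy": 0,"dz": -0.4,"yaw": 0,"claw": 0.44},
    {"dx": 0.5,"dy": 0,"dz": -0.4,"yaw": 0,"claw": 0.44},
  ],
)

```text
time: 30.18
tool_pos: [0.4372, -0.0011, 0.2074]
tool_rot: [-0.0, 0.711, 0.703, -0.0]
contact_force: [0.5, -0.4, 0.3]
gripper_width: 0.28
grasp_force: 0.0
```

```bash
python3 - <<'E'
from h import *
s=manip.state();print(s['contact_force'],s['time']);img=show();side()
cv2.imwrite("pics/w7.png",np.hstack([cv2.resize(manip.grab_frame("side")[:,:,::-1],(400,300)),cv2.resize(img[:,:,::-1],(400,300))]))
E
```

```text
[ 0.4908 -0.3642  0.3168] 30.175
[156.4 295.9] 1001.5 [0.3746 0.339 ] x 0.311 0.438 y 0.318 0.362
[455.8 266.4] 292.0 [ 0.4394 -0.2844] x 0.419 0.463 y -0.304 -0.261
[455.8 235.7] 286.5 [ 0.5042 -0.2846] x 0.482 0.525 y -0.304 -0.266
[222.7 217.5] 508.5 [0.538  0.2054] x 0.512 0.564 y 0.18 0.232
[456.9 203.3] 302.5 [ 0.5727 -0.2871] x 0.554 0.593 y -0.309 -0.266
side [292.1 404.8] [ 0.4371 -0.284 ]
side [347.1 398.2] [ 0.5004 -0.2837]
side [407.1 393.9] [ 0.5704 -0.2876]
side [316.7 204.4] [0.5352 0.2078]
```

View pics/w7.png

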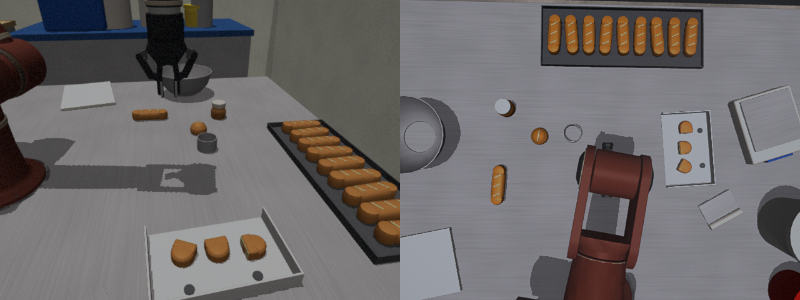

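All three ends lie well inside the pan, at y from about -0.26 to -0.31. The bun, cutter, roll and jar are where they started, and the arm is clear.

```bash
python3 -c "
from plant import manip
print(manip.job_done())"
```

```text
the job is handed in; nothing more can be done
None
```

I swept all three roll ends along the table into the crumb pan, about 50 mm past its open edge, leaving the bun, cutter, whole roll and jar where they stood, and handed the job in at about 30 s.

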